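# Start the specimen tube mixer

## Robot

A 6-joint arm with a two-finger parallel gripper is mounted at the origin on the work surface. World frame = base frame: x ahead of the robot, y to its left, z up, the work surface at z = 0. Lengths are in m, angles in rad, forces in N, time in s.
With the tool pointing down it reaches from about 0.3 to 0.875 m from the base axis. Payload 6.4 kg.
Tool frame: the origin (TCP) lies at the very end of the fingers, on their centre line; the grasp point (between the pads) lies 19 mm behind it; z points along the fingers, y is the direction in which the jaws open and shut (so a half turn about z gives the same grasp; the last joint's range is limited). The gripper opens to 85 mm and grips with 20 to 120 N. Pads are 22 mm wide; open, the fingers measure 114 mm over their backs; the gripper's body (76 mm by 85 mm) begins 54 mm behind the grasp point. The pads swing forward as they close: fully open they stand 13 mm farther back than shut.
Start: joints at [-1.397, 0.181, 1.607, -0, 1.354, -0.206], TCP at [0.213, -0.534, 0.231] pointing down, gripper open.
Joint ranges: [-2.99, 2.99], [-0.89, 2.07], [0.3, 2.58], [-1.14, 4.28], [0, 2.63], [-3.12, 3.12]. Speed limits (rad/s): [2.57, 2.57, 3.01, 3.14, 3.14, 3.14].

## Interface

Orientations are given as a unit quaternion [w, x, y, z].
In Python, from bench import * gives the robot as it stands.
- The arm moves only by the tool arm_command, never from a script. Its argument "motion" is text: rows parted by semicolons, each of 7 numbers parted by spaces: the shift along the tool's x, y, z in units of 0.2 m (1.0 is 0.2 m), then the turn, a rotation vector about the tool's x, y, z in units of 60 degrees (1.0 is 60 degrees), then the opening, from 0 (shut) to 1 (fully open). In form: tx ty tz ax ay az grip; .... A call has 1 to 10 rows; each row shifts and turns the pose as measured when the row begins, along the tool's axes as they then stand; what a row does not reach is not made up. A row lasts 1/12 s, in which the tool goes at most 41.7 mm and 7.16 degrees, less where a joint would pass 70% of its speed; a pose out of reach is approached as far as the arm can. A call with a number of a shift or a turn outside -1 to 1 is refused whole. A call with a gripper value outside its range is refused whole. The fingers move at their own pace and stop on an object; the grip force is fixed at half the most. Time passes only in rows, so rows that do not move let the fingers close. It gives the time, the measured TCP pose, the force and the opening at its end, in the units of the state.
- get_obs(): the state, without advancing time (a new reading comes with each control period).
- camera(name): name is "scene" or "top" or "wrist"; returns a dict with "img" (420x560x3 uint8, red, green, blue), "intrinsics" (3x3 intrinsics, pixels), "distortion" ([k1, k2, p1, p2, k3] as OpenCV has them; the pictures are not rectified), "pose" (4x4, takes a point from camera to world coordinates); the wrist camera has in their place "mount" (4x4, takes a point from camera to tool coordinates, whose origin is the TCP and whose axes are the flange's). Camera axes: x right, y down, z forward; pixel columns grow to the right and rows downward; lengths in m; the calibration is good to about 2 mm. A picture is of the moment at which its call begins: read the wrist's pose just before it. There is no depth.
- hand_in(): hands the job in, once; it reports no verdict.
Trained networks look in the newest picture that a camera, given by its name, has taken for a name from the list of things; names that differ only in an ending like _2 or _b are one class to them, and where a whole thing is asked for, a point or a joint stands for the part that bears it (a point fixed in the world has none). Each returns a list of dicts, best first, with "conf" (0 to 1); they miss things now and then, are a little off and sometimes report something else, mostly with a low value. They report only what shows in the picture. A call takes as long as a camera call.
- search_frame(camera, target): "box" ([left, top, right, bottom] in pixels, round what is visible of it).
The state is a dict: "time_s": time; "q": joint angles; "dq": joint speeds; "joint_efforts": joint torques, N m; "eef_pos": TCP position; "eef_rot": TCP orientation; "wrist_force": force on the tool from outside, world axes, zero at the start; "torque": the same for the moment, N m; "opening": opening from 0.0 (shut) to 1.0 (fully open).
Only numpy, scipy, OpenCV 4.12 (cv2) and the standard library are available. Lean on these libraries where they do the work, as an engineer would, in place of code of your own. Each camera call takes 0.05 s, during which the arm holds its last target.

## Task

Start the tube mixer on the treatment trolley: first push its square steel catch fully home to lock the tube carrier, then press the raised end of the rocker switch all the way down to turn the power on, and last press the long bar-shaped key all the way down for a moment and let it come back up. Do not press the round key (it cancels), and do not move or pick up the things standing around the mixer.

Things in the scene. Friction and masses are not known exactly. Their poses are not given: they have to be found in the camera images.
- machine: White bench tube mixer, fixed to the trolley, 240 (x) by 360 (y) by 85 mm high. Origin at the centre of its underside, on the work surface; x points from console to catch rail, z up; yaw within 0.25 rad. Console strip x -120 to -30 mm; roller bay with lying glass tubes x -30 to 50 mm, tops 71 mm up; catch rail x 50 to 120 mm, top 85 mm up. All controls are pressed straight down.
- console_mid (a point): Middle of the console's top, 85 mm above the work surface, at x = -75, y = 0 mm in the mixer's frame. On it three grey plates, 80 by 74 by 4 mm thick, at y = -90, 0 and 90 mm carry the rocker, the bar key and the round key, in an order that changes from run to run; all three are white plastic, told apart by shape, and turned with the mixer
- catch_top (a point): Centre of the top face of the push catch, a square steel plunger 26 by 26 mm in a 44 mm square dark steel collar (top 91 mm above the work surface), on the catch rail (x = 85, y from -80 to 80 mm in the mixer's frame). At joint 0 the face is 104 mm above the work surface, fully home 94 mm. The point moves with the plunger.
- catch (a joint): Travel of the push catch, m: 0 fully out, 0.010 fully home; it starts between 0 and 0.002. It has no spring: it moves down under about 4.5 N and stays where it is left.
- rocker_press (a point): Place to press on the rocker: on top of its raised half, mid width, 24 mm from the pivot. The rocker is a shallow V, 68 mm long along the mixer's x, 30 mm wide; its pivot line across the middle is 104 mm above the work surface. The raised (on) half is on the mixer's -x side; fully pressed its face is level at 104 mm and the other half stands up 0.4 rad. The point moves with it.
- rocker (a joint): Rocker angle, rad: 0 off (the -x half raised), 0.4 fully on (the -x half level); starts between 0 and 0.04. No spring: friction of about 0.09 N m (about 4 N at the place to press) keeps it where it is left.
- bar_key_top (a point): Centre of the top face of the long bar key (start): 24 mm along the mixer's x by 60 mm along its y; the face is 104 mm above the work surface when up, 98 mm when fully down; the black surround, 34 by 70 mm, tops out at 94 mm. The point moves with the key.
- bar_key (a joint): Travel of the bar key, m: 0 up, 0.006 fully down; a spring of 2 N at the top and 5 N at the bottom brings it back up.
- round_key_top (a point): Centre of the top face of the round key (cancel), 30 mm in diameter, as high and as springy as the bar key. Not to be pressed.
- round_key (a joint): Travel of the round key, m: 0 up, 0.006 fully down; spring as for the bar key. Leave it up.
- pot: Loose specimen pot with a white lid, 48 mm in diameter, 62 mm tall, standing on the trolley beside the mixer. Origin at the centre of its underside. Bystander.
- tape: Loose roll of white tape lying flat, 72 mm in diameter, 25 mm high. Origin at the centre of its underside. Bystander.
- gallipot: Loose small steel cup, 68 mm in diameter at the rim, 45 mm tall. Origin at the centre of its underside. Bystander.
- carton: Loose small pale carton, 70 by 120 by 40 mm high, lying beyond the catch rail. Origin at the centre of its underside. Bystander.

How it is judged:
On the way, in this order (a step that is already met when the one before it is completed fails the run):
1. the square catch is pushed home (value of joint catch above 0.008 m), for 0.2 s.
2. then the rocker is pressed over to on (value of joint rocker above 0.33 rad), for 0.2 s.
3. then the bar key is pressed down (value of joint bar_key above 0.0045 m), for 0.1 s.
At the end, for the whole second after the job is handed in: The catch is home (over 8 of 10 mm), the rocker is on (over 0.33 of 0.4 rad), the bar key has been pressed (over 4.5 of 6 mm, for at least 0.1 s) after both and is up again, as is the round key (under 1.5 mm), and the pot, tape, cup and carton rest within 20 mm of where they were (value of joint catch above 0.008 m and value of joint rocker above 0.33 rad and value of joint each of bar_key, round_key below 0.0015 m and distance of each of pot, tape, gallipot, carton from where it was at the start of the episode below 0.02 m and linear speed of each of pot, tape, gallipot, carton below 0.02 m/s); the robot touches nothing.
It fails at once if the round key is pressed (over 3 mm) (value of joint round_key above 0.003 m).
It fails at once if the rocker is turned half over before the catch is home (value of joint rocker above 0.2 rad and value of joint catch below 0.007 m).
It fails at once if the bar key is pressed before the rocker is on (value of joint bar_key above 0.003 m and value of joint rocker below 0.3 rad).
It fails at once if the bar key is pressed before the catch is home (value of joint bar_key above 0.003 m and value of joint catch below 0.007 m).
It fails at once if a bystander is lifted, carried or pushed more than 20 mm (distance of any of pot, tape, gallipot, carton from where it was at the start of the episode above 0.02 m).
It also fails if it takes over 48 s, if anything falls off the work surface, if the arm or the gripper's body presses on something with over 40 N, if the wrist force passes 120 N, or if a joint passes its speed limit or range.

## Working session

There is one attempt and no reset: what is moved stays moved. The work goes in short steps, Python scripts to look and compute and a tool call to move; the robot and the scene stay as the last step left them, time stands still between calls to the robot, and variables do not carry over. Pictures are saved under pics/ and viewed, and the job is handed in when it is done.

Besides the shell and the picture viewer there is one more tool, called after "Request:" as name(argument=value, ...), one argument or row to a line, values as JSON. arm_command: Moves the arm, as the interface text tells. Shifts and turns lie within -1 to 1; 1 stands for 0.2 m of shift or 60 degrees of turn. Its arguments: {"type":"object","properties":{"motion":{"type":"string"}},"required":["motion"]}

```bash
mkdir -p pics; ls; python3 - <<'E'
from bench import *
import cv2
print(get_obs())
for n in ("scene","top","wrist"):
    c=camera(n); cv2.imwrite(f"pics/{n}0.png",c["img"][:,:,::-1])
    print(n,c["intrinsics"],c["distortion"],c.get("pose",c.get("mount")))
    for t in ["machine","catch_top","rocker_press","bar_key_top","round_key_top","pot","tape","gallipot","carton"]:
        print(t,[(([round(v) for v in d["box"]]),round(d["conf"],2)) for d in search_frame(n,t)][:3])
E
```

```text
pics
{'time_s': 0.0, 'q': array([-1.39731234e+00,  1.81526700e-01,  1.60800911e+00, -1.52252748e-05,
        1.35375311e+00, -2.06305540e-01]), 'dq': array([-0.00023716,  0.00054378, -0.00118151, -0.00086553, -0.00179712,
        0.00105006]), 'joint_efforts': array([ 4.55367899e-04, -4.44864678e+01, -3.51339304e+01, -1.69004570e-04,
        9.11958225e-03,  2.67151626e-05]), 'eef_pos': array([ 0.21308074, -0.5334818 ,  0.23039166]), 'eef_rot': array([-8.48141579e-04,  9.82023440e-01,  1.88757102e-01,  6.48626863e-06]), 'wrist_force': array([-0.13551914,  0.40031446, -0.15813322]), 'torque': array([ 0.05143905, -0.01983479,  0.05058746]), 'opening': 0.999053167364543}
scene [[418.53518646   0.         275.93698935]
 [  0.         418.53518646 213.73205062]
 [  0.           0.           1.        ]] [-0.05307763  0.          0.          0.          0.        ] [[-0.9041786   0.27889775 -0.32353841  0.91794826]
 [ 0.42713208  0.59810243 -0.67810889  0.63345203]
 [ 0.00438607 -0.75132518 -0.65991759  0.65432707]
 [ 0.          0.          0.          1.        ]]
machine [([224, 145, 38
[... 1087 characters left out ...]
, 422, 288], 0.58)]
gallipot [([388, 179, 414, 205], 0.63)]
carton [([297, 135, 347, 166], 0.66), ([330, 244, 348, 276], 0.54)]
wrist [[354.82773439   0.         284.49259114]
 [  0.         354.82773439 204.39155199]
 [  0.           0.           1.        ]] [-0.07934807  0.          0.          0.          0.        ] [[ 2.83253478e-04 -9.53125797e-01 -3.02574180e-01  7.77721116e-02]
 [ 9.99999754e-01  7.60336611e-05  6.96635003e-04 -1.72757168e-03]
 [-6.40974970e-04 -3.02574303e-01  9.53125585e-01 -1.41498329e-01]
 [ 0.00000000e+00  0.00000000e+00  0.00000000e+00  1.00000000e+00]]
machine []
catch_top []
rocker_press []
bar_key_top []
round_key_top []
pot []
tape []
gallipot []
carton []
```

View images.

```bash
python3 - <<'E'
import cv2
a=cv2.imread("pics/top0.png")[120:300,170:440]; cv2.imwrite("pics/topc.png",cv2.resize(a,None,fx=2.9,fy=2.9,interpolation=cv2.INTER_CUBIC))
a=cv2.imread("pics/scene0.png")[120:330,170:400]; cv2.imwrite("pics/scenec.png",cv2.resize(a,None,fx=2.8,fy=2.8,interpolation=cv2.INTER_CUBIC))
E
```

```text
(no output)
```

View pics/topc.png

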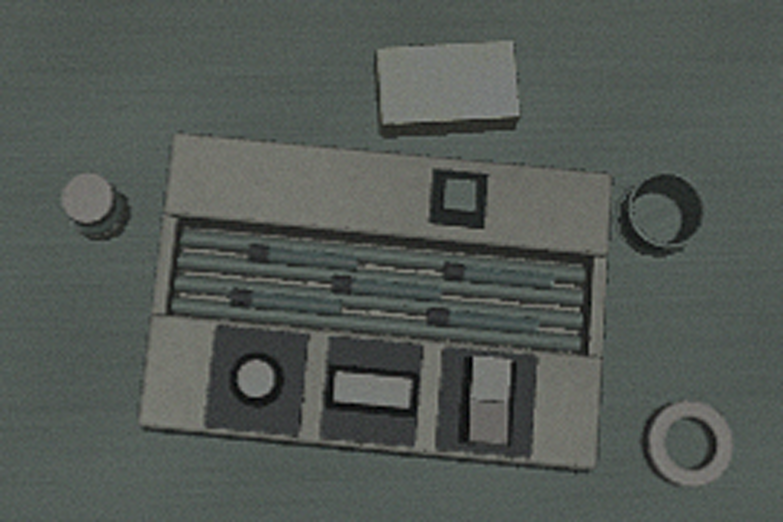

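View pics/scenec.png

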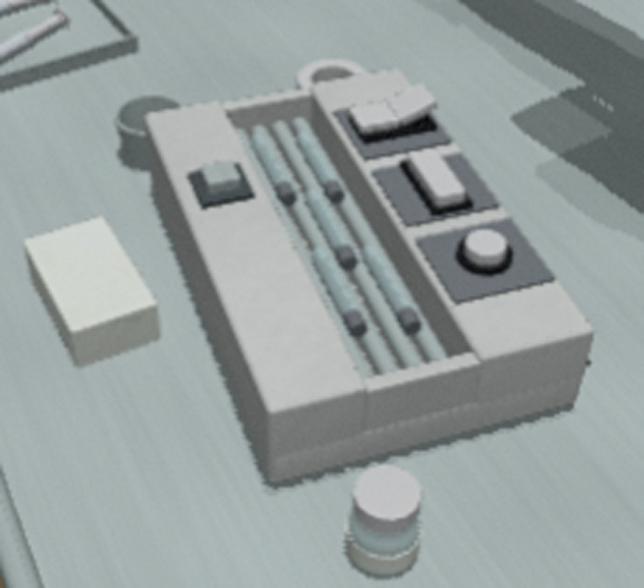

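```bash
cat > fit.py <<'E'
from bench import *
import cv2,numpy as np
from scipy.optimize import least_squares
def P(yo,x,y,z): return [x/1000,y/1000+yo,z/1000]
# (mx,my,z) ; None my offset for catch -> flag
def plate(y): return [(-35,y+37,89),(-35,y-37,89),(-115,y-37,89),(-115,y+37,89)]
top=[]
for pts,px in [([(120,180,85),(120,-180,85)],[(175,134),(611,172)]),
 (plate(90),[(219,325),(308,332),(300,438),(207,428)]),
 (plate(0),[(327,337),(423,344),(415,446),(320,438)]),
 (plate(-90),[(443,347),(537,353),(529,458),(436,450)]),
 ([(-75,90,104),(-75,0,104)],[(259,378),(373,389)])]:
    for a,b in zip(pts,px): top.append((a,b,0))
for a,b in zip([(107,22,91),(107,-22,91),(63,-22,91),(63,22,91)],[(433,169),(488,172),(485,228),(430,222)]): top.append((a,b,1))
sc=[]
for pts,px in [(plate(90),[(468,299),(418,236),(508,217),(554,271)]),([(120,180,85),(-75,90,104),(-75,0,104)],[(270,407),(486,245),(438,173)])]:
    for a,b in zip(pts,px): sc.append((a,b,0))
C={n:camera(n) for n in("top","scene")}
def proj(n,p):
    T=np.linalg.inv(C[n]["pose"]); return cv2.projectPoints(np.float64(p),cv2.Rodrigues(T[:3,:3])[0],T[:3,3],C[n]["intrinsics"],C[n]["distortion"])[0].reshape(-1,2)
def world(v,a,f):
    x,y,yaw,yc=v; m=np.array(a)/1000; 
    if f: m[1]+=yc
    c,s=np.cos(yaw),np.sin(yaw); return [x+c*m[0]-s*m[1],y+s*m[0]+c*m[1],m[2]]
def res(v,which=("top","scene")):
    r=[]
    for n,L,s in(("top",top,2.9),("scene",sc,2.8)):
        if n not in which: continue
        q=proj(n,[world(v,a,f) for a,b,f in L]); t=(np.array([b for a,b,f in L])+.5)/s-.5+[170,120]
        r.append((q-t).ravel())
    return np.concatenate(r)
if __name__=="__main__":
  for w in (("top",),("scene",),("top","scene")):
    s=least_squares(res,[.5,0,0,0],args=(w,),loss="soft_l1"); v=s.x
    print(w,v.round(4),np.abs(res(v,w)).round(1).reshape(-1,2).tolist() if len(w)<2 else "")
  print("catch",np.round(world(v,(85,0,104),1),4))
  for nm,a in(("rocker24",(-99,-90,113)),("rockermid",(-75,-90,104)),("bar",(-75,0,104)),("round",(-75,90,104))): print(nm,np.round(world(v,a,0),4))
  print(get_obs()["time_s"])
E
python3 fit.py
```

```text
('top',) [ 0.5785  0.0066 -0.1125 -0.0563] [[1.2, 0.8], [0.7, 0.3], [1.3, 0.2], [0.4, 0.7], [0.2, 0.5], [1.0, 0.1], [0.8, 0.4], [0.2, 0.1], [0.2, 0.4], [0.0, 0.2], [0.3, 0.3], [0.3, 0.6], [0.9, 0.1], [0.1, 0.3], [1.1, 0.4], [0.0, 0.3], [0.2, 0.2], [0.1, 0.5], [0.1, 0.4], [0.1, 0.1]]
('scene',) [ 0.5756  0.005  -0.1169  0.    ] [[4.2, 0.2], [0.9, 0.0], [1.2, 0.7], [1.0, 1.8], [0.0, 0.7], [0.4, 1.8], [0.2, 1.2]]
('top', 'scene') [ 0.5781  0.0066 -0.1107 -0.0564] 
catch [ 0.6564 -0.0588  0.104 ]
rocker24 [ 0.4698 -0.0719  0.113 ]
rockermid [ 0.4937 -0.0745  0.104 ]
bar [0.5036 0.0149 0.104 ]
round [0.5135 0.1044 0.104 ]
1.6
```

Request:
arm_command(
  motion="0 0 0 0 0 0.118 0; 0 0 0 0 0 0.118 0; 0 0 0 0 0 0.118 0; 0 0 0 0 0 0.118 0; 0 0 0 0 0 0 0",
)

```text
time_s: 2.02
eef_pos: [0.2132, -0.534, 0.2313]
eef_rot: [-0.0, 0.998, -0.064, -0.0]
wrist_force: [-0.1, 0.8, -0.2]
opening: 0.298
```

```bash
cat > d.py <<'E'
import sys
from bench import *
import numpy as np
from scipy.spatial.transform import Rotation as R
o=get_obs(); r=R.from_quat(o["eef_rot"],scalar_first=True); t=np.array([float(a) for a in sys.argv[1:4]])
print("t",o["time_s"],"pos",o["eef_pos"].round(4),"yaw x",np.degrees(np.arctan2(*r.as_matrix()[[1,0],0])).round(2),"zax",r.as_matrix()[:,2].round(4),"open",o["opening"],"F",o["wrist_force"].round(1))
print("units",(r.inv().apply(t-o["eef_pos"])/.2).round(3))
E
python3 d.py 0.6564 -0.0588 0.15
```

```text
t 2.0167 pos [ 0.2132 -0.534   0.2313] yaw x -7.3 zax [-0.e+00  1.e-04 -1.e+00] open 0.29776082141652344 F [-0.1  0.8 -0.2]
units [ 1.896 -2.638  0.407]
```

Request:
arm_command(
  motion="0.1 -0.14 0 0 0 0 0; 0.1 -0.14 0 0 0 0 0; 0.1 -0.14 0 0 0 0 0; 0.1 -0.14 0 0 0 0 0; 0.1 -0.14 0 0 0 0 0; 0.1 -0.14 0 0 0 0 0; 0.1 -0.14 0 0 0 0 0; 0.1 -0.14 0 0 0 0 0; 0.1 -0.14 0 0 0 0 0; 0.1 -0.14 0 0 0 0 0",
)

```text
time_s: 2.85
eef_pos: [0.4478, -0.2739, 0.2313]
eef_rot: [0.003, 0.999, -0.05, 0.0]
wrist_force: [0.3, -1.3, 0.4]
opening: -0.004
```

```bash
python3 d.py 0.6564 -0.0588 0.15
```

```text
t 2.85 pos [ 0.4478 -0.2739  0.2313] yaw x -5.69 zax [ 6.0e-04 -5.1e-03 -1.0e+00] open -0.004393683553585949 F [ 0.3 -1.3  0.4]
units [ 0.931 -1.176  0.402]
```

Request:
arm_command(
  motion="0.1 -0.14 0 0 0 0 0; 0.1 -0.14 0 0 0 0 0; 0.1 -0.14 0.02 0 0 0 0; 0.1 -0.14 0.02 0 0 0 0; 0.1 -0.12 0.04 0 0 0 0; 0.1 -0.12 0.04 0 0 0 0; 0.1 -0.12 0.04 0 0 0 0; 0.1 -0.12 0.04 0 0 0 0; 0.05 -0.05 0 0 0 0 0; 0 0 0 0 0 0 0",
)

```text
time_s: 3.68
eef_pos: [0.6477, -0.0527, 0.1905]
eef_rot: [0.003, 1.0, -0.025, 0.003]
wrist_force: [-0.5, -0.3, 1.0]
opening: -0.0
```

```bash
python3 d.py 0.6564 -0.0588 0.12
```

```text
t 3.6833 pos [ 0.6477 -0.0527  0.1905] yaw x -2.82 zax [ 0.0066 -0.0067 -1.    ] open -0.00011711843951729472 F [-0.5 -0.3  1. ]
units [0.043 0.026 0.353]
```

Request:
arm_command(
  motion="0.043 0.026 0.06 0 0 0.058 0; 0 0 0.06 0 0 0 0; 0 0 0.06 0 0 0 0; 0 0 0.06 0 0 0 0; 0 0 0 0 0 0 0",
)

```text
time_s: 4.1
eef_pos: [0.6548, -0.0592, 0.1392]
eef_rot: [0.003, 0.999, -0.048, 0.003]
wrist_force: [-0.3, -0.1, -0.5]
opening: 0.008
```

```bash
python3 d.py 0.6564 -0.0588 0.104; python3 - <<'E'
from bench import *
import cv2
for n in("wrist","top"):
    a=camera(n)["img"][:,:,::-1]; cv2.imwrite(f"pics/{n}1.png",a)
a=a[150:280,240:400]; cv2.imwrite("pics/top1c.png",cv2.resize(a,None,fx=4,fy=4))
E
```

```text
t 4.1 pos [ 0.6548 -0.0592  0.1392] yaw x -5.54 zax [ 0.0052 -0.0072 -1.    ] open 0.00798796296107264 F [-0.3 -0.1 -0.5]
units [ 0.007 -0.004  0.176]
```

View pics/wrist1.png

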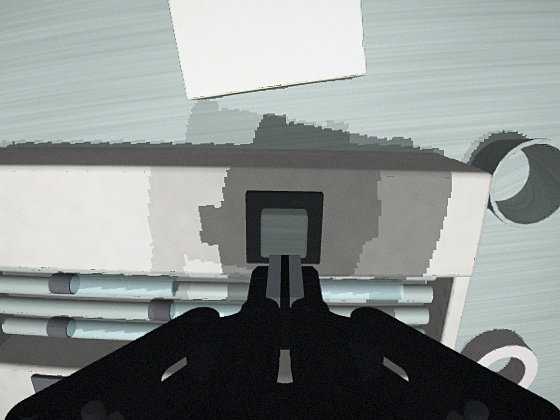

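```bash
cat > ray.py <<'E'
import sys
from bench import *
import numpy as np, cv2
from scipy.spatial.transform import Rotation as R
o=get_obs(); c=camera("wrist"); T=np.eye(4);T[:3,:3]=R.from_quat(o["eef_rot"],scalar_first=True).as_matrix();T[:3,3]=o["eef_pos"];M=T@c["mount"]
a=[float(v) for v in sys.argv[1:]]
for u,v,z in zip(a[::3],a[1::3],a[2::3]):
    p=cv2.undistortPoints(np.array([[[u,v]]]),c["intrinsics"],c["distortion"])[0,0]
    d=M[:3,:3]@[p[0],p[1],1]; print((M[:3,3]+d*(z-M[2,3])/d[2]).round(4))
E
python3 ray.py 246 191 .091 323 191 .091 323 263 .091 246 263 .091 284 228 .091 261 208 .103 307 208 .103
```

```text
[ 0.6825 -0.0391  0.091 ]
[ 0.6782 -0.0822  0.091 ]
[ 0.6335 -0.0794  0.091 ]
[ 0.6382 -0.0333  0.091 ]
[ 0.6583 -0.0582  0.091 ]
[ 0.6755 -0.0475  0.103 ]
[ 0.673 -0.072  0.103]
```

Request:
arm_command(
  motion="0.01 -0.002 0.05 0 0 0 0; 0 0 0.05 0 0 0 0; 0 0 0.05 0 0 0 0; 0 0 0.02 0 0 0 0; 0 0 0 0 0 0 0",
)

```text
time_s: 4.67
eef_pos: [0.6611, -0.0606, 0.1086]
eef_rot: [0.005, 0.999, -0.049, 0.008]
wrist_force: [0.1, 1.0, 0.2]
opening: 0.001
```

```bash
python3 d.py 0.657 -0.0587 0.094
```

```text
t 4.6667 pos [ 0.6611 -0.0606  0.1086] yaw x -5.57 zax [ 0.0153 -0.0099 -0.9998] open 0.0008809716254814704 F [0.1 1.  0.2]
units [-0.022 -0.008  0.073]
```

Request:
arm_command(
  motion="-0.022 -0.008 0.02 0.008 -0.016 0 0; 0 0 0.02 0 0 0 0; 0 0 0.02 0 0 0 0; 0 0 0.02 0 0 0 0; 0 0 0 0 0 0 0",
)

```text
time_s: 5.08
eef_pos: [0.6572, -0.0584, 0.0944]
eef_rot: [-0.0, 0.999, -0.048, -0.001]
wrist_force: [0.6, -0.3, -0.2]
opening: -0.0
```

```bash
python3 d.py 0.657 -0.0587 0.094
```

```text
t 5.0833 pos [ 0.6572 -0.0584  0.0944] yaw x -5.52 zax [-1.3e-03  6.0e-04 -1.0e+00] open -0.00025346972665200477 F [ 0.6 -0.3 -0.2]
units [-0.001  0.002  0.002]
```

Request:
arm_command(
  motion="0 0 0.01 0 0 0 0; 0 0 0.01 0 0 0 0",
)

```text
time_s: 5.25
eef_pos: [0.6578, -0.0585, 0.0938]
eef_rot: [0.0, 0.999, -0.048, -0.0]
wrist_force: [-11.9, 1.1, 19.8]
opening: -0.002
```

Request:
arm_command(
  motion="0 0 -0.08 0 0 0 0; 0 0 -0.1 0 0 0 0; 0 0 -0.1 0 0 0 0; -0.1 0 -0.05 0 0 0 0; -0.15 0 0 0 0 0 0; -0.15 0 0 0 0 0 0; -0.15 0 0 0 0 0 0; -0.15 0 0 0 0 0 0; -0.1 0 0 0 0 0 0; 0 0 0 0 0 0 0",
)

```text
time_s: 6.08
eef_pos: [0.4942, -0.0428, 0.1591]
eef_rot: [0.001, 0.999, -0.048, 0.003]
wrist_force: [0.3, -0.2, -0.9]
opening: 0.001
```

```bash
python3 d.py 0.4698 -0.0719 0.14;  python3 - <<'E'
from bench import *
import cv2
a=camera("wrist")["img"][:,:,::-1]; cv2.imwrite("pics/wrist2.png",a)
E
```

```text
t 6.0833 pos [ 0.4942 -0.0428  0.1591] yaw x -5.47 zax [ 0.0058 -0.0017 -1.    ] open 0.0007657221502207095 F [ 0.3 -0.2 -0.9]
units [-0.108  0.156  0.095]
```

View pics/wrist2.png

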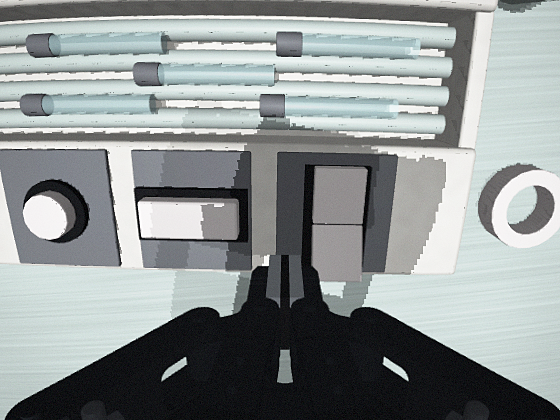

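```bash
python3 ray.py 338 225 .104 189 218 .104 277 151 .089 397 153 .089
```

```text
[ 0.495  -0.0737  0.104 ]
[0.5078 0.014  0.104 ]
[ 0.54   -0.0415  0.089 ]
[ 0.5321 -0.1138  0.089 ]
```

Request:
arm_command(
  motion="-0.055 0.08 0 0 -0.004 0.014 0; -0.055 0.08 0.03 0 0 0 0; 0 0 0.03 0 0 0 0; 0 0 0.02 0 0 0 0; 0 0 0 0 0 0 0",
)

```text
time_s: 6.6
eef_pos: [0.4789, -0.0759, 0.1448]
eef_rot: [0.002, 0.998, -0.055, 0.007]
wrist_force: [-0.1, 1.1, 0.5]
opening: -0.002
```

```bash
python3 d.py 0.4695 -0.0715 0.104
```

```text
t 6.6 pos [ 0.4789 -0.0759  0.1448] yaw x -6.36 zax [ 0.0132 -0.0045 -0.9999] open -0.0019502076481967329 F [-0.1  1.1  0.5]
units [-0.052 -0.018  0.203]
```

Request:
arm_command(
  motion="-0.05 -0.018 0.02 0.003 -0.013 0 0; 0 0 0.04 0 0 0 0; 0 0 0.04 0 0 0 0; 0 0 0 0 0 0 0",
)

```text
time_s: 6.93
eef_pos: [0.4707, -0.0698, 0.1228]
eef_rot: [-0.0, 0.999, -0.055, -0.0]
wrist_force: [-0.4, -0.3, -0.5]
opening: 0.001
```

```bash
python3 d.py 0.4695 -0.0715 0.104
```

```text
t 6.9333 pos [ 0.4707 -0.0698  0.1228] yaw x -6.27 zax [-5.e-04  9.e-04 -1.e+00] open 0.0011046215891656265 F [-0.4 -0.3 -0.5]
units [-0.005  0.009  0.094]
```

Request:
arm_command(
  motion="-0.005 0.009 0.03 0 0 0 0; 0 0 0.025 0 0 0 0; 0 0 0.025 0 0 0 0; 0 0 0.02 0 0 0 0; 0 0 0.01 0 0 0 0; 0 0 0 0 0 0 0",
)

```text
time_s: 7.43
eef_pos: [0.4703, -0.0714, 0.1047]
eef_rot: [-0.0, 0.999, -0.053, -0.001]
wrist_force: [0.5, -0.1, -1.7]
opening: 0.001
```

```bash
python3 d.py 0.4695 -0.0715 0.104
```

```text
t 7.4333 pos [ 0.4703 -0.0714  0.1047] yaw x -6.13 zax [-2.1e-03  4.0e-04 -1.0e+00] open 0.001345464473110283 F [ 0.5 -0.1 -1.7]
units [-0.004  0.001  0.003]
```

Request:
arm_command(
  motion="0 0 0.01 0 0 0 0; 0 0 0.012 0 0 0 0",
)

```text
time_s: 7.6
eef_pos: [0.4712, -0.0718, 0.1036]
eef_rot: [0.0, 0.999, -0.053, -0.001]
wrist_force: [-18.4, 6.2, 45.7]
opening: -0.002
```

Request:
arm_command(
  motion="0 0 -0.06 0 0 0 0; 0 0 -0.1 0 0 0 0; 0 0 -0.1 0 0 0 0; 0 0 -0.1 0 0 0 0; 0.07 -0.15 0 0 0 0 0; 0.07 -0.15 0 0 0 0 0; 0.04 -0.1 0 0 0 0 0; 0 0 0 0 0 0 0",
)

```text
time_s: 8.27
eef_pos: [0.5185, 0.0045, 0.1773]
eef_rot: [0.0, 0.998, -0.057, 0.002]
wrist_force: [-0.6, -0.4, -0.5]
opening: -0.004
```

```bash
python3 d.py 0.5045 0.0147 0.125;  python3 - <<'E'
from bench import *
import cv2
a=camera("wrist")["img"][:,:,::-1]; cv2.imwrite("pics/wrist3.png",a)
a=camera("scene")["img"][120:330,170:400,::-1]; cv2.imwrite("pics/scene3.png",cv2.resize(a,None,fx=2.8,fy=2.8,interpolation=cv2.INTER_CUBIC))
E
```

```text
t 8.2667 pos [0.5185 0.0045 0.1773] yaw x -6.51 zax [ 3.5e-03 -6.0e-04 -1.0e+00] open -0.00357844530351299 F [-0.6 -0.4 -0.5]
units [-0.076 -0.043  0.261]
```

View pics/wrist3.png

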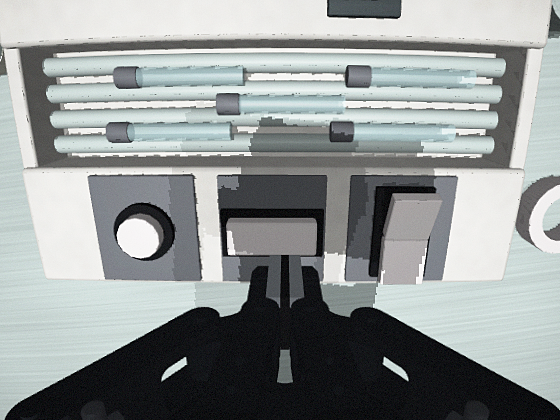

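View pics/scene3.png

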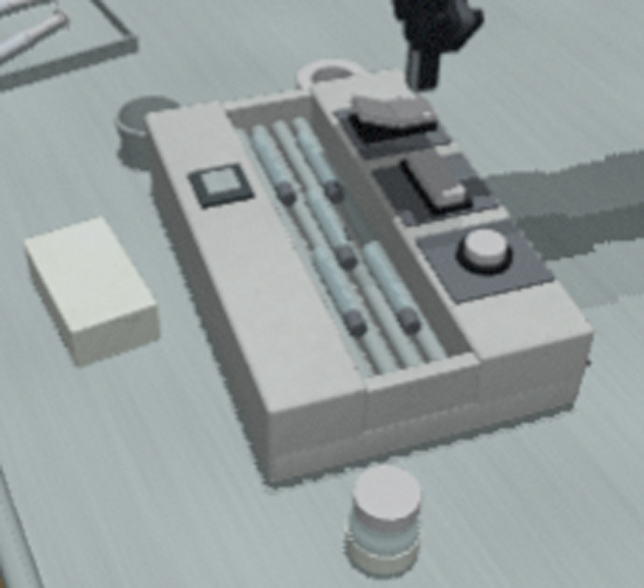

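The catch sits nearly flush at scene-crop (222,182). The rocker has its +x half up at wrist (414,212). The bar key's face is centred at wrist (272,234).

Request:
arm_command(
  motion="-0.05 -0.03 0.04 0 -0.003 0 0; -0.025 -0.013 0.06 0 0 0 0; 0 0 0.06 0 0 0 0; 0 0 0.06 0 0 0 0; 0 0 0 0 0 0 0",
)

```text
time_s: 8.78
eef_pos: [0.5001, 0.0087, 0.1294]
eef_rot: [0.002, 0.998, -0.058, -0.002]
wrist_force: [-1.8, 0.6, -0.9]
opening: -0.003
```

```bash
python3 d.py 0.5045 0.0147 0.098
```

```text
t 8.7833 pos [0.5001 0.0087 0.1294] yaw x -6.68 zax [-0.0036 -0.003  -1.    ] open -0.0034010766138388017 F [-1.8  0.6 -0.9]
units [ 0.019 -0.033  0.157]
```

Request:
arm_command(
  motion="0.02 -0.03 0.04 0.002 0.004 0 0; 0 0 0.05 0 0 0 0; 0 0 0 0 0 0 0",
)

```text
time_s: 9.03
eef_pos: [0.5046, 0.0125, 0.11]
eef_rot: [0.001, 0.998, -0.06, 0.0]
wrist_force: [-0.2, 0.4, -1.0]
opening: -0.0
```

```bash
python3 d.py 0.5045 0.0147 0.098
```

```text
t 9.0333 pos [0.5046 0.0125 0.11  ] yaw x -6.85 zax [ 9.0e-04 -1.6e-03 -1.0e+00] open -0.00039245223114153804 F [-0.2  0.4 -1. ]
units [-0.002 -0.011  0.06 ]
```

Request:
arm_command(
  motion="0 -0.008 0.025 0 0 0 0; 0 0 0.025 0 0 0 0; 0 0 0.02 0 0 0 0; 0 0 0.012 0 0 0 0; 0 0 0.008 0 0 0 0; 0 0 0 0 0 0 0",
)

```text
time_s: 9.53
eef_pos: [0.5056, 0.0138, 0.0989]
eef_rot: [0.002, 0.998, -0.059, -0.0]
wrist_force: [-3.4, -0.3, 3.7]
opening: 0.002
```

Request:
arm_command(
  motion="0 0 0.012 0 0 0 0; 0 0 0.01 0 0 0 0; 0 0 0.01 0 0 0 0; 0 0 0.01 0 0 0 0",
)

```text
time_s: 9.87
eef_pos: [0.5062, 0.0137, 0.0978]
eef_rot: [0.002, 0.998, -0.057, -0.001]
wrist_force: [-10.1, 0.9, 20.3]
opening: -0.002
```

Hard stop (20 N against a 5 N spring), so the key is fully down. Now I'll retract.

Request:
arm_command(
  motion="0 0 -0.06 0 0 0 0; 0 0 -0.1 0 0 0 0; 0 0 -0.15 0 0 0 0; 0 0 -0.15 0 0 0 0; 0 0 -0.15 0 0 0 0; -0.1 0 -0.1 0 0 0 0; -0.1 0 0 0 0 0 0; 0 0 0 0 0 0 0; 0 0 0 0 0 0 0",
)

```text
time_s: 10.62
eef_pos: [0.4675, 0.0188, 0.2484]
eef_rot: [0.003, 0.998, -0.057, 0.003]
wrist_force: [-0.0, 0.3, 0.4]
opening: 0.002
```

```bash
python3 - <<'E'
from bench import *
import cv2,numpy as np
a=camera("wrist")["img"][:,:,::-1]
b=camera("scene")["img"][120:330,170:400,::-1]; b=cv2.resize(b,(460,420),interpolation=cv2.INTER_CUBIC)
cv2.imwrite("pics/end.png",cv2.resize(np.hstack([a,b]),(800,329)))
cv2.imwrite("pics/endb.png",cv2.resize(b,None,fx=1.4,fy=1.4))
for t in ["pot","tape","gallipot","carton"]:
    print(t,[(([round(v) for v in d["box"]]),round(d["conf"],2)) for d in search_frame("scene",t)][:1])
E
```

```text
pot [([292, 284, 318, 324], 0.66)]
tape []
gallipot [([213, 155, 235, 178], 0.66)]
carton [([178, 197, 226, 250], 0.64)]
```

View pics/endb.png

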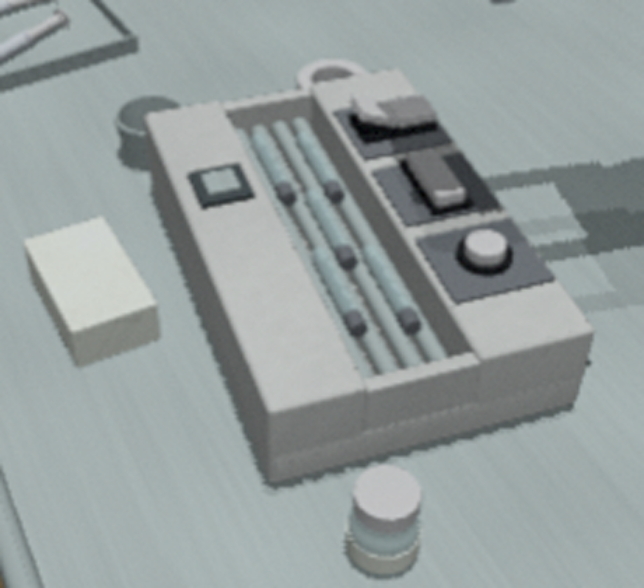

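View pics/end.png

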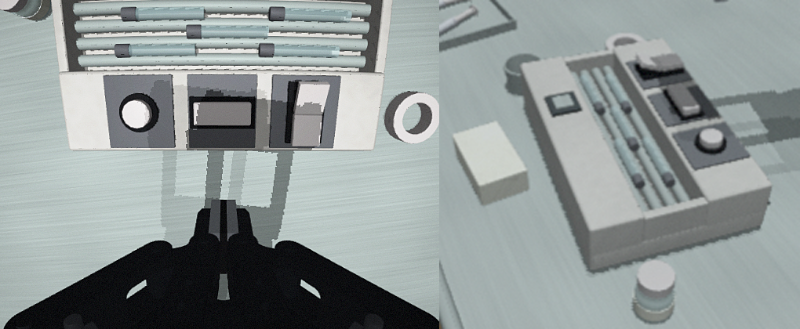

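The catch is home, the rocker is on, the bar key is up again, and the bystanders haven't moved. The arm is clear.

```bash
python3 -c "
from bench import *
print(hand_in())"
```

```text
the job is handed in; nothing more can be done
None
```

I pressed the catch, then the rocker, then the bar key, with the fingers shut. Each was pushed until it met its stop, and I handed the job in at about 11 s of the 48 s allowed.

| Control | Tip height at the stop | Expected height | Upward wrist force |
|---|---|---|---|
| Catch | 93.8 mm | 94 mm | 20 N |
| Rocker | 103.6 mm | 104 mm | 46 N |
| Bar key | 97.8 mm | 98 mm | 20 N |

- **Final pictures:** The catch is nearly flush, the rocker is switched over, and the bar and round keys are up. The pot, cup, carton and tape look unmoved, and the arm is clear at z ≈ 0.25 m.
- **Disagreements:** The last detector check found the pot, cup and carton within a few pixels of their starting boxes. It missed the tape, which is visible in both final pictures and looks to be in the same place. The position estimates from the fixed cameras and the wrist camera differed by about 1–4 mm.
- **Not checked directly:** The interface gives no joint readings for the controls, so their final positions are judged from the stops and the pictures. The 46 N on the rocker was above the 40 N limit for the arm or gripper body; contact was with the fingertips only, and the wrist limit is 120 N.

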